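# Take the combination padlock off the battery safe and hold it up

### The job

Unlock the battery safe: first lift the flux jar off the safe's top, where it blocks the padlock's shackle, and stand it upright on the bench. Then turn the padlock's dial clockwise, click by click, until its pointer rests at the third mark clockwise from the zero bar, pull the straight shackle fully out to its stop by its knob, lift the open padlock off the staple and finish holding it upright in the gripper, about 10 cm above the safe; do not let go of it. Leave the little motor on the safe's lid, the side cutters and the battery where they are.

Things in the scene. Friction and masses are not known exactly. Their poses are not given: they have to be found in the camera images.
- safe: Grey steel battery safe, fixed, 140 mm deep (x) x 230 mm long (y), flat top 75 mm above the bench. Origin: centre of its underside; x points from its louvred front to the rear, y left along it. A 3 mm hasp strap, 40 mm wide, lies on the top; a round-bar staple (6 mm bar, 28 mm wide along x, 24 mm above the strap) comes up through it 30 mm in front of the centre.
- lock: Loose straight-shackle padlock, 0.47 kg: dark steel block 40 (x) x 64 (y) x 44 mm high, a saddle on the hasp strap, its slot over the staple with 1 to 3 mm of play. Origin: centre of its underside, 78 mm above the bench when locked; y along the shackle to its knob, axes parallel to the safe's. The x faces are free to grip. Shackle out, it lifts straight up, clear of the staple after 24 mm.
- lock_body (a point): Centre of the padlock's block, on its upright axis, 22 mm above its underside; frame parallel to lock.
- dial_top (a point): Centre of the dial's flat top, 62 mm above the padlock's underside, on its upright axis. The dial is a black knurled round cap, 30 mm in diameter, 17 mm high, 1 mm above the padlock's top face (44 mm above its underside); grip it across its diameter in any direction. The frame turns with the dial; its -x axis is the pointer's direction.
- pointer_tip (a point): Outer end of the raised pointer rib on the dial's top, 14.5 mm from the dial's axis. The padlock's top face has ten marks round the dial, 36 degrees apart: the zero bar (a short bar) at the front, on the padlock's -x side, and nine small pips.
- dial (a joint): Angle of the dial, rad: 0 with its pointer at the zero bar, growing clockwise seen from above; stops at -1.5 and 4.6. A sprung ball clicks into a notch every 0.628 rad (about 0.07 N m to turn it over) and draws the released dial to the nearest notch. Starts at notch -1, 0 or 1. The shackle is free only at notch 3 (1.885, within about 0.1).
- shackle_knob (a point): Centre of the shackle's knob: a knurled disc 18 mm in diameter, 14 mm long along y, on the padlock's +y side, axis 13 mm above the padlock's underside (16 mm above the safe's top); it starts 6 mm clear of the padlock's side. Can be pinched from above across x.
- shackle (a joint): How far the shackle (a steel rod, 8 mm in diameter) is pulled out along the padlock's +y, m: 0 locked (with about 1.5 mm of play), 0.026 at its stop, where it stays; it leaves the staple's slot at 0.0215. Takes about 2 N with the dial at its notch. It cannot come out of the padlock altogether; while it is out the dial cannot turn.
- flux_jar: Round flux jar with a black lid, 49 mm in diameter, 32 mm high, 0.09 kg, standing on the safe's top just beyond the shackle's knob, 4 to 11 mm from it. Origin: centre of its underside; z is up.
- free_bench (a point): A free patch of the bench top, in front of the safe's left end, 90 mm (x) x 140 mm (y). The jar may stand there or anywhere else on the bench.
- battery: Dark drone battery, 40 x 104 x 35 mm, lying on the bench to the right, beside the drone; leave it. Origin: centre of its underside, long axis y.
- side_cutters: Red-handled side cutters, 140 x 49 x 15 mm, lying on the bench to the front right of the safe; leave them. Origin: centre of the underside, long axis x.
- motor: Small drone motor, 28 mm in diameter, 25 mm high, standing on the safe's lid at the right rear, 80 mm from the padlock; leave it. Origin: centre of the underside.

How it is judged:
On the way, in this order (a step that is already met when the one before it is completed fails the run):
1. the flux jar stands upright on the bench, off the safe (height (world z) of flux_jar between -0.01 and 0.006 m and angle between flux_jar's own z axis and vertical below 0.15 rad and linear speed of flux_jar below 0.02 m/s), for 0.2 s.
2. with the dial at its notch the shackle is pulled out, the padlock still on the staple (value of joint shackle above 0.022 m and value of joint dial between 1.68 and 2.09 rad and z of lock in the frame of safe below 0.095 m), for 0.2 s.
At the end, for the whole second after the job is handed in: the padlock, its shackle out by more than 20 mm, is held still in the gripper over the safe (within 200 mm of its centre, seen from above), its underside more than 140 mm above the bench, leaning less than 0.35 rad and touching nothing else; the flux jar stands upright on the bench (height (world z) of lock above 0.14 m and angle between lock's own z axis and vertical below 0.35 rad and contact force between the fingers and lock above 2 N and contact force between lock and safe below 0.1 N and linear speed of lock below 0.03 m/s and horizontal distance between lock and safe below 0.2 m and value of joint shackle above 0.02 m and height (world z) of flux_jar between -0.01 and 0.006 m and angle between flux_jar's own z axis and vertical below 0.15 rad); the arm keeps its last pose, push and grip.
It fails at once if the flux jar is tipped over (angle between flux_jar's own z axis and vertical above 0.6 rad).
It fails at once if the battery is shifted by more than 30 mm (distance of battery from where it was at the start of the episode above 0.03 m).
It fails at once if the side cutters are shifted by more than 30 mm (distance of side_cutters from where it was at the start of the episode above 0.03 m).
It fails at once if the motor on the lid is shifted by more than 30 mm (distance of motor from where it was at the start of the episode above 0.03 m).
It also fails if it takes over 72 s, if anything falls off the work surface, if the arm or the gripper's body presses on something with over 40 N, if the wrist force passes 120 N, or if a joint passes its speed limit or range.

### The arm

A 6-joint arm with a two-finger parallel gripper is mounted at the origin on a cart in front of the work surface, level with it; the furniture and walls round the work are solid. World frame = base frame: x ahead of the robot, y to its left, z up, the work surface at z = 0. Lengths are in m, angles in rad, forces in N, time in s.
With the tool pointing down it reaches from about 0.25 to 0.725 m from the base axis. Payload 4 kg.
Tool frame: the origin (TCP) lies midway between the tips of the shut fingers; the grasp point (between the pads) lies 19 mm behind it; z points along the fingers, y is the line along which they close (so a half turn about z gives the same grasp; the last joint's range is limited). The gripper opens to 85 mm and grips with 20 to 120 N. Pads are 22 mm wide; open, the fingers measure 114 mm over their backs; the gripper's body (76 mm by 85 mm) begins 54 mm behind the grasp point. The pads swing forward as they close: fully open they stand 13 mm farther back than shut.
Start: joints at [-1.277, 0.241, 0.005, 1.335, 0, 1.571], TCP at [0.145, -0.479, 0.231] pointing down, gripper open.
Joint ranges: [-2.72, 2.72], [-1.05, 1.87], [-1.09, 1.28], [-1.99, 2.15], [-1.42, 1.44], [-3.14, 3.14]. Speed limits (rad/s): [2.79, 2.79, 3.14, 3.14, 3.14, 3.14].

### API

Orientations are given as a unit quaternion [x, y, z, w].
In Python, from workcell import monitor, vision, job gives the robot as it stands.
- The arm moves only by the tool move_arm, never from a script. Its argument "moves" is a list that holds one entry, the list of rows, each a list of 5 numbers: the shift along the world's x, y, z in m, then the turn about the world's z in degrees, then the opening in per cent of the stroke, from 0 (shut) to 100 (fully open). In form: [[[x, y, z, turn, gripper], ...]]. A call has 1 to 5 rows; each row is the pose to reach, as a shift and turn from the pose commanded when the call began; what a row does not reach only later rows make up. A row lasts 1/8 s, in which the tool goes at most 62.5 mm and 10.7 degrees, less where a joint would pass 70% of its speed; a pose out of reach is approached as far as the arm can. A call with a gripper value outside its range is refused whole. The fingers move at their own pace and stop on an object; the grip force is fixed at half the most. Time passes only in rows, so rows that repeat a pose let the fingers close. It gives the time, the measured TCP pose, the force, the opening and the grip force at its end, in the units of the state.
- monitor.get_obs(): the state, without advancing time (a new reading comes with each control period).
- vision.camera(name): name is "scene" or "top" or "wrist"; returns a dict with "color" (480x640x3 uint8, red, green, blue), "camera_matrix" (3x3 intrinsics, pixels), "k1" (the pictures are not rectified: a ray, as slopes to the right and down, at radius r is drawn at 1 + k1 r^2 times it, then the intrinsics apply), "eye" and "attitude" of the camera in the world; the wrist camera has in their place "hand_eye" (4x4, takes a point from camera to tool coordinates, whose origin is the TCP and whose axes are the flange's). Camera axes: x right, y up, looking along -z (the intrinsics and any distortion apply to the point x, -y, -z); pixel columns grow to the right and rows downward; lengths in m; the calibration is good to about 2 mm. A picture is of the moment at which its call begins: read the wrist's pose just before it. There is no depth.
- job.job_done(): hands the job in; it is judged then, once.
The state is a dict: "clock": time; "joint_pos": joint angles; "joint_vel": joint speeds; "tau": joint torques, N m; "eef_pos": TCP position; "tool_rot": TCP orientation; "ft_force": force on the tool from outside, world axes, zero at the start; "ft_torque": the same for the moment, N m; "grip_width": finger opening in m; "grasp_force": force on a finger pad.
Only numpy, scipy, OpenCV 4.12 (cv2) and the standard library are available. Lean on these libraries where they do the work, as an engineer would, in place of code of your own. Each camera call takes 0.05 s, during which the arm holds its last target. There are 200 camera calls.

## Working session

There is one attempt and no reset: what is moved stays moved. The work goes in short steps, Python scripts to look and compute and a tool call to move; the robot and the scene stay as the last step left them, time stands still between calls to the robot, and variables do not carry over. Pictures are saved under pics/ and viewed, at most 12 in all, crops included, and the job is handed in when it is done.

Besides the shell and the picture viewer there is one more tool, called in YAML: its name, and indented under it one key for each argument. move_arm: Moves the arm, as the interface text tells. Its arguments: {"type":"object","properties":{"moves":{"type":"array","items":{"type":"array","items":{"type":"array","items":{"type":"number"}}}}},"required":["moves"]}

```bash
mkdir -p pics; ls
cat > h.py <<'E'
import numpy as np,cv2
from scipy.spatial.transform import Rotation as R
from workcell import monitor,vision,job
def cam(n):
    o=monitor.get_obs(); c=vision.camera(n)
    if n=="wrist":
        T=np.eye(4);T[:3,:3]=R.from_quat(o["tool_rot"]).as_matrix();T[:3,3]=o["eef_pos"]
        T=T@np.array(c["hand_eye"])
    else:
        T=np.eye(4);a=np.array(c["attitude"]);T[:3,:3]=a if a.shape==(3,3) else R.from_quat(a).as_matrix();T[:3,3]=c["eye"]
    c["T"]=T;return c
def plane(c,uv,z):
    uv=np.array(uv,float).reshape(-1,2);K=np.array(c["camera_matrix"]);k=c["k1"]
    d=(uv-K[:2,2])/[K[0,0],K[1,1]];s=d.copy()
    for _ in range(20): s=d/(1+k*(s**2).sum(1,keepdims=True))
    r=np.c_[s[:,0],-s[:,1],-np.ones(len(s))]@c["T"][:3,:3].T
    e=c["T"][:3,3];return e+r*((z-e[2])/r[:,2])[:,None]
def proj(c,p):
    p=(np.array(p,float).reshape(-1,3)-c["T"][:3,3])@c["T"][:3,:3]
    s=np.c_[p[:,0],-p[:,1]]/-p[:,2:];s=s*(1+c["k1"]*(s**2).sum(1,keepdims=True))
    K=np.array(c["camera_matrix"]);return s*[K[0,0],K[1,1]]+K[:2,2]
def save(c,n,box=None,f=1):
    im=c["color"][...,::-1]
    if box: im=im[box[1]:box[3],box[0]:box[2]]
    cv2.imwrite("pics/"+n,cv2.resize(im,None,fx=f,fy=f,interpolation=cv2.INTER_CUBIC))
E
python3 - <<'E'
from h import *
for n in("top","scene"):
    c=cam(n);save(c,n+".png");print(n,c["T"],c["camera_matrix"],c["k1"])
print(monitor.get_obs())
E
```

```text
pics
top [[ 0.01532667  0.99233375 -0.12263285  0.43711479]
 [-0.99969631  0.01757515  0.01727432 -0.39408967]
 [ 0.01929718  0.12233085  0.99230176  0.9514818 ]
 [ 0.          0.          0.          1.        ]] [[461.04747313   0.         318.21181961]
 [  0.         461.04747313 239.26030365]
 [  0.           0.           1.        ]] -0.0015866269915349382
scene [[ 0.86351437  0.31543148 -0.39350466  0.16129379]
 [-0.50431591  0.54456229 -0.67016221 -1.04396351]
 [ 0.00289754  0.77714535  0.62931447  0.73792253]
 [ 0.          0.          0.          1.        ]] [[540.26879705   0.         318.45951224]
 [  0.         540.26879705 238.6965945 ]
 [  0.           0.           1.        ]] 0.042434926234635635
{'clock': 0.1, 'joint_pos': array([-1.27698523e+00,  2.41362773e-01,  3.90142557e-03,  1.33520382e+00,
        6.59989238e-07,  1.57080230e+00]), 'joint_vel': array([-0.00025427, -0.00204534,  0.00292349,  0.00065471, -0.00019962,
       -0.00088278]), 'tau': array([-9.13021559e-04, -3.73138547e+01,  2.53010398e+01,  1.08791786e-02,
        2.96559347e-05, -7.70425771e-06]), 'eef_pos': array([ 0.1446429 , -0.47805017,  0.23050563]), 'tool_rot': array([ 9.89228777e-01,  1.46374701e-01, -1.36454933e-04, -9.24405383e-04]), 'ft_force': array([ 0.93396171,  0.67494839, -0.51541966]), 'ft_torque': array([-0.02826374, -0.0436593 ,  0.01194075]), 'grasp_force': 0.0, 'grip_width': 0.08533861355173385}
```

View pics/top.png

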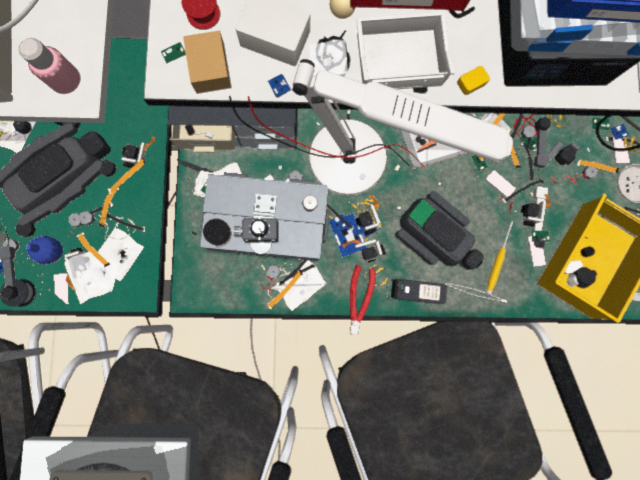

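View pics/scene.png

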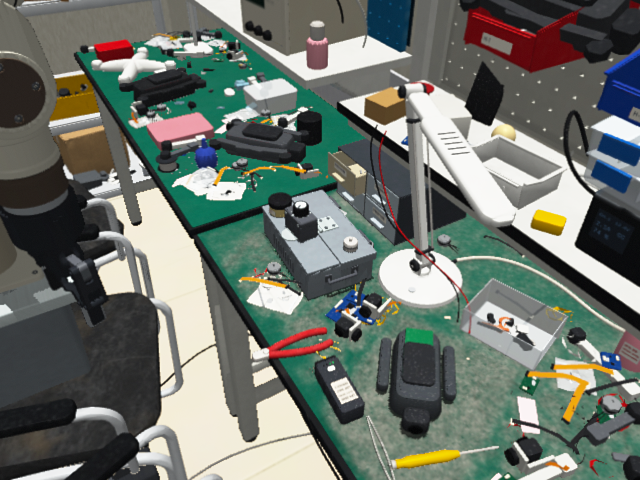

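The top view shows the safe with corners near (207,175), (328,180), (322,258) and (201,250). The jar lid is at (217,231), the dial at (260,228) and the motor at (310,203). Bare green bench lies around (215,280).

Run:
```python
from h import *
c=cam("top")
print("safe",plane(c,[(207,175),(328,180),(322,258),(201,250)],.075).round(3))
print("jar",plane(c,(217,231),.107).round(3),"dial",plane(c,(260,228),.14).round(3),"motor",plane(c,(310,203),.1).round(3))
print("bench",plane(c,[(215,280),(200,300),(180,280),(250,270),(215,315),(172,315),(360,300)],0).round(3))
save(c,"topcrop.png",(180,160,340,330),4.5)
```

```text
safe [[ 0.667 -0.192  0.075]
 [ 0.662 -0.427  0.075]
 [ 0.51  -0.417  0.075]
 [ 0.521 -0.187  0.075]]
jar [[ 0.554 -0.222  0.107]] dial [[ 0.556 -0.305  0.14 ]] motor [[ 0.611 -0.392  0.1  ]]
bench [[ 0.467 -0.2    0.   ]
 [ 0.426 -0.172  0.   ]
 [ 0.466 -0.129  0.   ]
 [ 0.489 -0.271  0.   ]
 [ 0.396 -0.203  0.   ]
 [ 0.395 -0.117  0.   ]
 [ 0.431 -0.498  0.   ]]
```

View pics/topcrop.png

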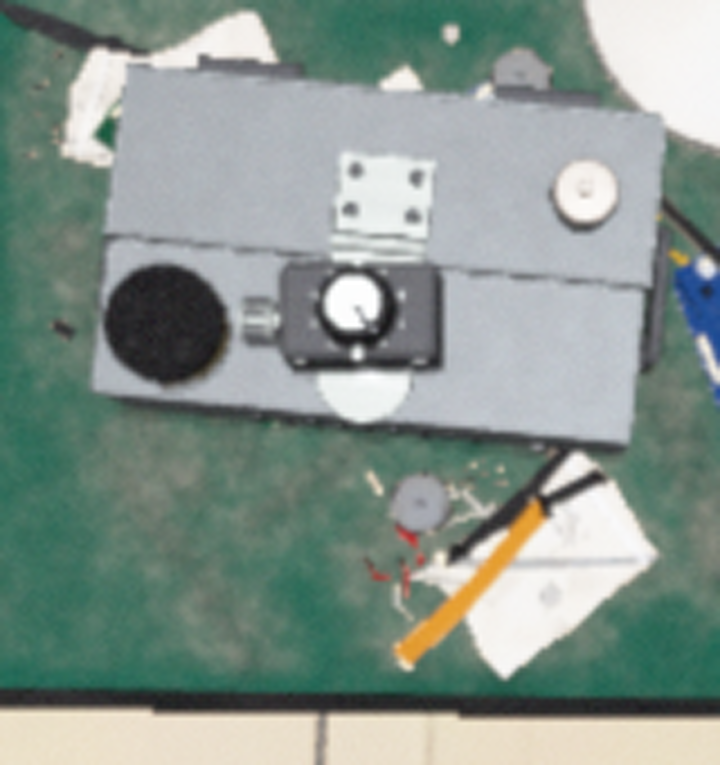

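move_arm:
  moves:
    - [[0.05,0.03,0.01,10,100],[0.1,0.06,0.02,20,100],[0.15,0.09,0.03,30,100],[0.2,0.12,0.04,40,100],[0.25,0.15,0.04,50,100]]

```text
clock: 0.78
eef_pos: [0.3965, -0.3277, 0.2721]
tool_rot: [0.833, 0.553, 0.0, 0.001]
ft_force: [1.2, -0.8, -0.5]
grip_width: 0.0856
grasp_force: 0.0
```

move_arm:
  moves:
    - [[0.05,0.03,0,10,100],[0.1,0.06,0,20,100],[0.13,0.08,0,20,100],[0.13,0.08,0,20,100]]

```text
clock: 1.27
eef_pos: [0.5265, -0.2466, 0.27]
tool_rot: [0.725, 0.689, -0.0, -0.001]
ft_force: [-0.4, -0.5, 1.5]
grip_width: 0.0853
grasp_force: 0.0
```

Run:
```python
from h import *
o=monitor.get_obs();print(o["clock"],o["eef_pos"],o["joint_pos"],R.from_quat(o["tool_rot"]).as_matrix()[:,1],o["ft_force"])
c=cam("wrist");save(c,"w1.png");print(c["T"])
```

```text
1.275 [ 0.52650265 -0.2465645   0.27001067] [-4.38100195e-01  3.97774265e-01  3.24754944e-01  1.49938709e+00
  2.44191187e-04  1.18370119e+00] [ 0.99869857 -0.05098251 -0.00139877] [-0.36577865 -0.4812478   1.46769065]
[[ 0.99867676  0.04871746  0.01647224  0.53002989]
 [-0.05140102  0.95574555  0.28966942 -0.17307747]
 [-0.00163131 -0.29013281  0.956985    0.41276476]
 [ 0.          0.          0.          1.        ]]
```

View pics/w1.png

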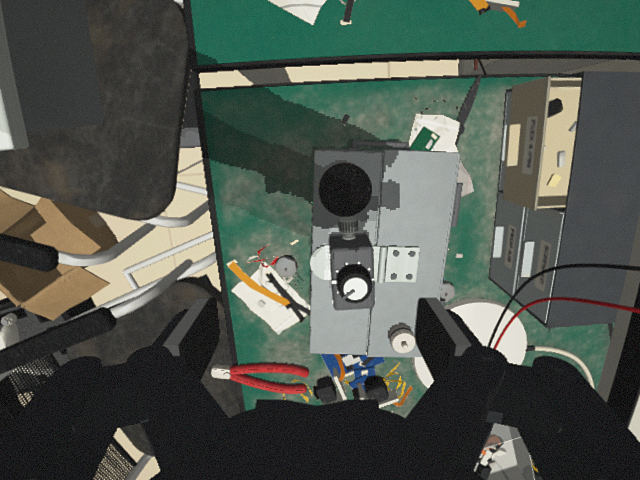

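The wrist view shows the jar lid at (345,190), the knob at (349,224), the white dial top at (354,288), the zero bar at about (333,292) and the safe's front edge running from (314,150) to (311,350).

Run:
```python
from h import *
c=cam("wrist");g=cv2.cvtColor(c["color"],cv2.COLOR_RGB2GRAY)
# jar lid: darkest blob
m=(g[150:225,310:380]<32).astype(np.uint8);m=cv2.morphologyEx(m,cv2.MORPH_OPEN,np.ones((9,9)))
k=max(cv2.findContours(m,0,2)[0],key=cv2.contourArea);(x,y),r=cv2.minEnclosingCircle(k)
print("lid px",x+310,y+150,r,plane(c,(x+310,y+150),.107),"diam",np.ptp(plane(c,[(x+310-r,y+150),(x+310+r,y+150)],.107)[:,0]))
m=(g[265:310,330:375]>170).astype(np.uint8)
k=max(cv2.findContours(m,0,2)[0],key=cv2.contourArea);(x,y),r=cv2.minEnclosingCircle(k)
print("dial px",x+330,y+265,r,plane(c,(x+330,y+265),.14))
print("safe front edge",plane(c,[(314.5,152),(311,350),(459,152)],.075))
print("knob",plane(c,[(349,224)],.1),"lockcorner",plane(c,[(331,234),(370,234),(332,307),(373,307)],.122))
save(c,"w1c.png",(300,150,400,320),3.5)
```

```text
Traceback (most recent call last):
ValueError: max() iterable argument is empty
```

Run:
```python
from h import *
c=cam("wrist");g=cv2.cvtColor(c["color"],cv2.COLOR_RGB2GRAY)
print(g[190,310:385:5])
h=cv2.HoughCircles(cv2.GaussianBlur(g[140:240,300:390],(3,3),0),cv2.HOUGH_GRADIENT,1,50,param1=80,param2=12,minRadius=20,maxRadius=34);print(h)
x,y,r=h[0,0]
print("lid",plane(c,(x+300,y+140),.107),"diam",np.ptp(plane(c,[(x+300-r,y+140),(x+300+r,y+140)],.107)[:,0]))
m=(g[265:310,330:375]>170).astype(np.uint8)
k=max(cv2.findContours(m,0,2)[0],key=cv2.contourArea);(x,y),r=cv2.minEnclosingCircle(k)
print("dial px",x+330,y+265,r,plane(c,(x+330,y+265),.14))
print("safe front edge",plane(c,[(314.5,152),(311,350),(459,152)],.075))
print("knob",plane(c,[(349,224)],.1),"lockcorner",plane(c,[(331,234),(370,234),(332,307),(373,307)],.122))
save(c,"w1c.png",(300,150,400,320),3.5)
```

```text
[46 66 57 25 28 27 18 23 34 37 28 27 19 99 94]
[[[46.5 47.5 26.7]]]
lid [[ 0.55208713 -0.22023025  0.107     ]] diam 0.048221462543077465
dial px 357.5 286.0 11.884963989257812 [[ 0.55664337 -0.30244294  0.14      ]]
safe front edge [[ 0.52465628 -0.18877174  0.075     ]
 [ 0.50786874 -0.41156926  0.075     ]
 [ 0.66610675 -0.19557606  0.075     ]]
knob [[ 0.55394805 -0.25617506  0.1       ]] lockcorner [[ 0.53582789 -0.25880016  0.122     ]
 [ 0.57066597 -0.2606904   0.122     ]
 [ 0.53370967 -0.33150602  0.122     ]
 [ 0.57299762 -0.33374515  0.122     ]]
```

View pics/w1c.png

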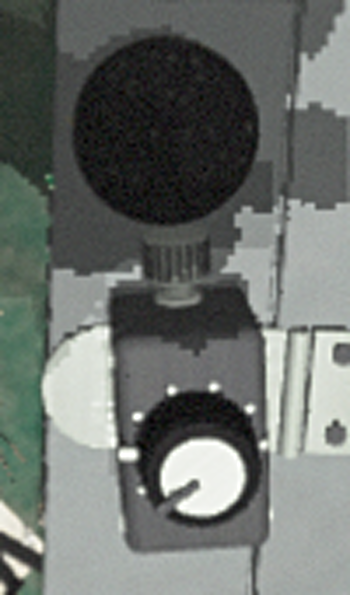

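The crop shows the pointer at (165,505) relative to the dial centre (204,477), so it sits on the pip just counter-clockwise of the zero bar (notch -1). It needs 4 clicks clockwise. First I'll lift the jar.

move_arm:
  moves:
    - [[0.026,0.026,-0.03,0,100],[0.026,0.026,-0.08,0,100],[0.026,0.026,-0.13,0,100],[0.026,0.026,-0.17,0,100],[0.026,0.026,-0.19,0,100]]

```text
clock: 2.05
eef_pos: [0.5478, -0.2233, 0.0788]
tool_rot: [0.727, 0.686, -0.001, -0.002]
ft_force: [0.7, -0.6, 0.7]
grip_width: 0.0856
grasp_force: 0.0
```

move_arm:
  moves:
    - [[0,0,0,0,40],[0,0,0,0,40],[0,0,0,0,40],[0,0,0,0,40]]

```text
clock: 2.55
eef_pos: [0.5519, -0.2235, 0.0834]
tool_rot: [0.727, 0.687, 0.0, 0.002]
ft_force: [-1.0, -1.0, 6.0]
grip_width: 0.0466
grasp_force: 62.0
```

move_arm:
  moves:
    - [[0,0,0.02,0,40],[0,0,0.05,0,40],[-0.04,0.01,0.06,0,40],[-0.08,0.03,0.06,0,40],[-0.102,0.034,0.05,0,40]]

```text
clock: 3.18
eef_pos: [0.4474, -0.1876, 0.1321]
tool_rot: [0.726, 0.688, 0.0, 0.0]
ft_force: [-0.7, -0.4, -0.6]
grip_width: 0.0463
grasp_force: 61.9
```

move_arm:
  moves:
    - [[0,0,-0.04,0,40],[0,0,-0.08,0,40],[0,0,-0.11,0,40],[0,0,-0.12,0,40],[0,0,-0.12,0,40]]

```text
clock: 3.8
eef_pos: [0.4487, -0.1885, 0.0113]
tool_rot: [0.726, 0.687, -0.0, -0.0]
ft_force: [0.2, -0.2, -0.7]
grip_width: 0.0462
grasp_force: 61.9
```

Run:
```python
from h import *
o=monitor.get_obs();print(o["clock"],o["eef_pos"],o["ft_force"],o["grip_width"])
c=cam("scene");save(c,"s2.png",(200,160,400,320),3)
```

```text
3.8 [ 0.44871471 -0.18845037  0.01125566] [ 0.21895957 -0.1775469  -0.70923732] 0.046202363946409114
```

View pics/s2.png

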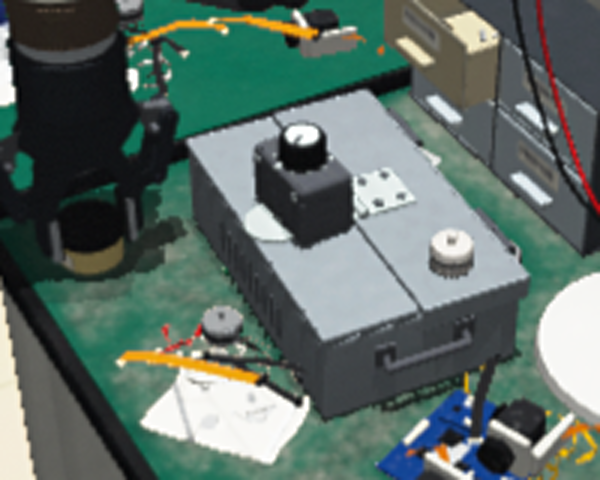

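The jar is held upright over clear bench at about (90,240), and the padlock hasn't moved. I'll lower it the last few millimetres.

move_arm:
  moves:
    - [[0,0,-0.001,0,40],[0,0,-0.002,0,40],[0,0,-0.003,0,40],[0,0,-0.003,0,40]]

```text
clock: 4.35
eef_pos: [0.4489, -0.1886, 0.0085]
tool_rot: [0.726, 0.687, 0.0, 0.0]
ft_force: [0.4, 0.9, -0.5]
grip_width: 0.0464
grasp_force: 61.9
```

move_arm:
  moves:
    - [[0,0,-0.001,0,40],[0,0,-0.001,0,40],[0,0,-0.001,0,60],[0,0,-0.001,0,75],[0,0,0,0,90]]

```text
clock: 4.97
eef_pos: [0.4487, -0.1885, 0.0081]
tool_rot: [0.726, 0.687, -0.0, -0.0]
ft_force: [-0.3, -1.2, 0.0]
grip_width: 0.0766
grasp_force: 0.0
```

move_arm:
  moves:
    - [[0,0,0.01,0,95],[0,0,0.04,0,95],[0,0,0.1,0,95],[0,0,0.16,0,95],[0,0,0.2,0,95]]

```text
clock: 5.6
eef_pos: [0.4496, -0.1889, 0.2123]
tool_rot: [0.726, 0.687, 0.001, 0.002]
ft_force: [0.7, -0.1, -1.2]
grip_width: 0.0812
grasp_force: 0.0
```

Run:
```python
from h import *
o=monitor.get_obs();print(o["clock"],o["eef_pos"],o["ft_force"],o["grip_width"])
c=cam("top");g=cv2.cvtColor(c["color"],cv2.COLOR_RGB2GRAY)
c2=cam("scene");save(c2,"s3.png",(200,160,400,320),3)
```

```text
5.6 [ 0.44963295 -0.18892203  0.21225467] [ 0.69126673 -0.08287077 -1.16063048] 0.08122648214671553
```

View pics/s3.png

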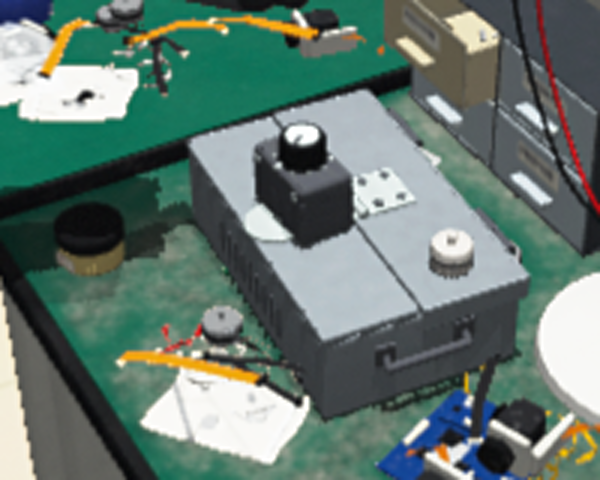

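The jar stands upright on the bench at (90,240). Next I move over the dial, with the fingers turned back about 143° first.

move_arm:
  moves:
    - [[0.03,-0.03,0,10,80],[0.06,-0.06,0,20,80],[0.09,-0.09,0,30,80],[0.107,-0.115,0,40,80],[0.107,-0.115,0,50,80]]

```text
clock: 6.32
eef_pos: [0.5561, -0.3051, 0.2063]
tool_rot: [0.366, 0.931, -0.0, -0.001]
ft_force: [-0.6, 1.7, 1.0]
grip_width: 0.0681
grasp_force: 0.0
```

move_arm:
  moves:
    - [[0,0,0,10,80],[0,0,0,20,80],[0,0,0,30,80],[0,0,0,40,80],[0,0,0,50,80]]

```text
clock: 6.95
eef_pos: [0.5553, -0.3033, 0.2074]
tool_rot: [-0.062, 0.998, 0.0, -0.001]
ft_force: [0.2, 0.4, -0.0]
grip_width: 0.0687
grasp_force: 0.0
```

move_arm:
  moves:
    - [[0,0,0,10,80],[0,0,0,20,80],[0,0,0,30,80],[0,0,0,40,80],[0,0,0,43,80]]

```text
clock: 7.58
eef_pos: [0.5553, -0.3033, 0.2074]
tool_rot: [-0.422, 0.906, 0.001, -0.001]
ft_force: [0.8, -0.5, 0.5]
grip_width: 0.0684
grasp_force: 0.0
```

Run:
```python
from h import *
o=monitor.get_obs();print(o["clock"],o["eef_pos"],o["joint_pos"],R.from_quat(o["tool_rot"]).as_matrix()[:,1])
c=cam("wrist");print(proj(c,[(.5565,-.3035,.14),(.56,-.2585,.091)]));save(c,"w3.png")
g=cv2.cvtColor(c["color"],cv2.COLOR_RGB2GRAY)
u,v=proj(c,(.5565,-.3035,.14))[0].astype(int);
m=(g[v-30:v+30,u-30:u+30]>170).astype(np.uint8);m=cv2.morphologyEx(m,cv2.MORPH_OPEN,np.ones((5,5)))
for k in cv2.findContours(m,0,2)[0]:
    (x,y),r=cv2.minEnclosingCircle(k);print(x+u-30,y+v-30,r,plane(c,(x+u-30,y+v-30),.14))
```

```text
7.575 [ 0.55526027 -0.30330141  0.20736707] [-4.99931185e-01  5.22080737e-01  3.58059287e-01  1.40864447e+00
 -3.16760803e-05 -1.37209449e+00] [-0.76572061  0.64317075  0.00182655]
[[314.78420199 256.26301203]
 [346.86380298 278.13138823]]
```

View pics/w3.png

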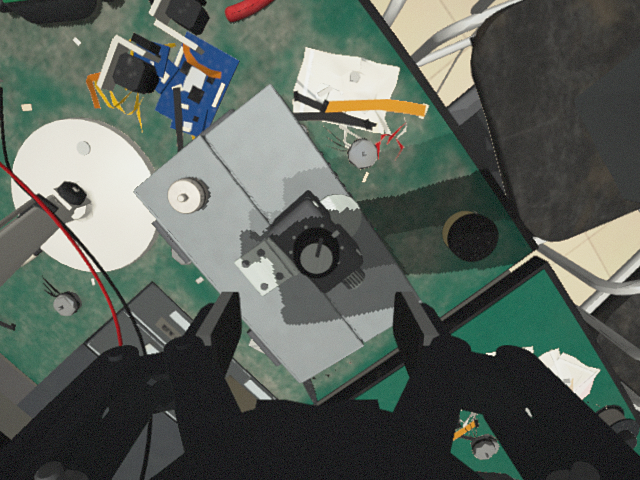

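The dial is at about (317,260), in the gripper's shadow, with its pointer tip near (321,243). I'll refine its centre.

Run:
```python
from h import *
c=cam("wrist");g=cv2.cvtColor(c["color"],cv2.COLOR_RGB2GRAY)
b=cv2.GaussianBlur(g[220:300,280:360],(3,3),0)
for lo,hi in((10,18),(19,28)):
    h=cv2.HoughCircles(b,cv2.HOUGH_GRADIENT,1,60,param1=60,param2=10,minRadius=lo,maxRadius=hi)
    if h is not None:
        x,y,r=h[0,0];print(x+280,y+220,r,plane(c,(x+280,y+220),.14),np.linalg.norm(np.diff(plane(c,[(x+280-r,y+220),(x+280+r,y+220)],.14),axis=0)))
m=((b>60)&(b<140)).astype(np.uint8)
```

```text
315.5 257.5 16.1 [[ 0.55674011 -0.30251111  0.14      ]] 0.021177631003361244
315.5 249.5 23.0 [[ 0.55316876 -0.30675376  0.14      ]] 0.030037221702792737
```

move_arm:
  moves:
    - [[0.001,0.001,-0.03,0,80],[0.001,0.001,-0.06,0,80],[0.001,0.001,-0.075,0,80],[0.001,0.001,-0.081,0,80],[0.001,0.001,-0.081,0,80]]

```text
clock: 8.3
eef_pos: [0.557, -0.3027, 0.1276]
tool_rot: [-0.421, 0.907, -0.0, 0.0]
ft_force: [0.8, 0.4, -0.2]
grip_width: 0.0685
grasp_force: 0.0
```

move_arm:
  moves:
    - [[0,0,0,0,25],[0,0,0,0,25],[0,0,0,0,25],[0,0,0,0,25],[0,0,0,0,25]]

```text
clock: 8.93
eef_pos: [0.5571, -0.3027, 0.1286]
tool_rot: [-0.421, 0.907, -0.001, 0.0]
ft_force: [-1.9, 1.5, 5.1]
grip_width: 0.0274
grasp_force: 58.9
```

move_arm:
  moves:
    - [[0,0,0,-9,25],[0,0,0,-18,25],[0,0,0,-27,25],[0,0,0,-36,25],[0,0,0,-36,25]]

```text
clock: 9.55
eef_pos: [0.5578, -0.3027, 0.1286]
tool_rot: [-0.121, 0.993, -0.001, 0.001]
ft_force: [0.3, 2.1, 6.2]
grip_width: 0.027
grasp_force: 59.3
```

move_arm:
  moves:
    - [[0,0,0,-9,25],[0,0,0,-18,25],[0,0,0,-27,25],[0,0,0,-36,25],[0,0,0,-36,25]]

```text
clock: 10.18
eef_pos: [0.5578, -0.3022, 0.1286]
tool_rot: [0.191, 0.982, 0.0, 0.001]
ft_force: [0.6, 2.9, 6.0]
grip_width: 0.0275
grasp_force: 59.4
```

move_arm:
  moves:
    - [[0,0,0,-9,25],[0,0,0,-18,25],[0,0,0,-27,25],[0,0,0,-36,25],[0,0,0,-36,25]]

```text
clock: 10.8
eef_pos: [0.5578, -0.3019, 0.1286]
tool_rot: [0.485, 0.875, 0.001, 0.001]
ft_force: [0.5, 3.5, 6.4]
grip_width: 0.0273
grasp_force: 59.5
```

move_arm:
  moves:
    - [[0,0,0,-9,25],[0,0,0,-18,25],[0,0,0,-27,25],[0,0,0,-38,25],[0,0,0,-38,25]]

```text
clock: 11.42
eef_pos: [0.5581, -0.3015, 0.1287]
tool_rot: [0.743, 0.669, 0.002, 0.001]
ft_force: [1.3, 3.7, 6.8]
grip_width: 0.0275
grasp_force: 59.5
```

move_arm:
  moves:
    - [[0,0,0,0,50],[0,0,0,0,70],[0,0,0,0,80],[0,0,0.04,0,80],[0,0,0.08,0,80]]

```text
clock: 12.05
eef_pos: [0.5562, -0.3026, 0.2072]
tool_rot: [0.744, 0.668, -0.001, -0.001]
ft_force: [1.3, -0.6, -0.1]
grip_width: 0.0681
grasp_force: 0.0
```

Run:
```python
from h import *
o=monitor.get_obs();print(o["clock"],o["eef_pos"],o["joint_pos"],R.from_quat(o["tool_rot"]).as_matrix()[:,1])
c=cam("wrist");u,v=proj(c,(.5567,-.303,.14))[0].astype(int);print(u,v,proj(c,[(.56,-.258,.1)]))
save(c,"w4.png",(u-75,v-90,u+75,v+60),4)
```

```text
12.05 [ 0.55615644 -0.30255837  0.20716263] [-4.98123277e-01  5.23505187e-01  3.59860503e-01  1.40951184e+00
 -2.39069494e-04  1.18010929e+00] [ 0.99423182 -0.10722836 -0.00227339]
318 254 [[316.411982   177.94274309]]
```

View pics/w4.png

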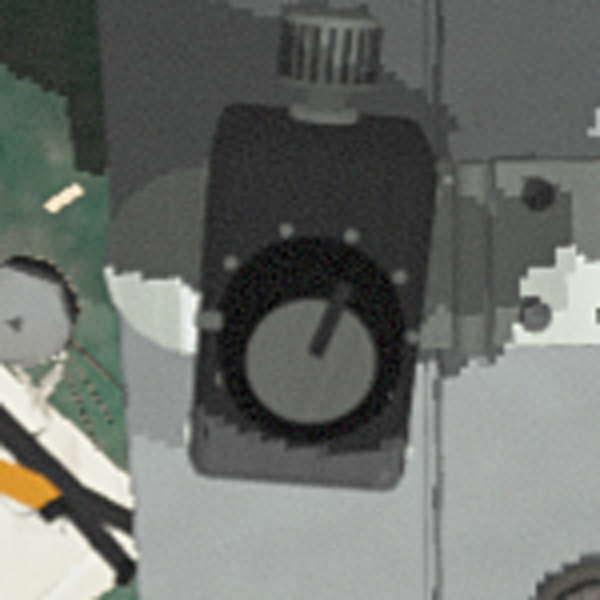

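The pointer goes from (315,355) to (345,290), towards the third pip (352,236) clockwise from the zero bar (210,320), so it's at notch 3. The knob is at (330,50) in the crop.

Run:
```python
from h import *
c=cam("wrist");f=lambda p,z:plane(c,np.array(p)/4+[243,164],z).round(4)
print(f([(222,105),(436,125),(193,478),(405,488)],.122))
print("knob",f([(278,50),(382,50)],.091),f([(330,22),(330,85)],.1),"dial",f([(312,361)],.14),f([(315,347)],.122))
```

```text
[[ 0.5504 -0.2652  0.122 ]
 [ 0.5871 -0.2728  0.122 ]
 [ 0.5363 -0.3346  0.122 ]
 [ 0.5759 -0.3412  0.122 ]]
knob [[ 0.5606 -0.2604  0.091 ]
 [ 0.5807 -0.2626  0.091 ]] [[ 0.571  -0.2553  0.1   ]
 [ 0.5698 -0.267   0.1   ]] dial [[ 0.5613 -0.3074  0.14  ]] [[ 0.5619 -0.3112  0.122 ]]
```

move_arm:
  moves:
    - [[0.015,0.045,0,-4,60],[0.015,0.045,-0.04,-4,60],[0.015,0.045,-0.08,-4,60],[0.015,0.045,-0.11,-4,60],[0.015,0.045,-0.125,-4,60]]

```text
clock: 12.78
eef_pos: [0.5701, -0.257, 0.0794]
tool_rot: [0.767, 0.642, -0.001, -0.002]
ft_force: [-0.5, 0.5, 0.1]
grip_width: 0.0512
grasp_force: 0.0
```

move_arm:
  moves:
    - [[0,0,0,0,60],[0,0,0,0,12],[0,0,0,0,12],[0,0,0,0,12],[0,0,0,0,12]]

```text
clock: 13.4
eef_pos: [0.569, -0.2571, 0.0841]
tool_rot: [0.767, 0.641, -0.001, -0.002]
ft_force: [-9.2, 2.4, 7.7]
grip_width: 0.0151
grasp_force: 58.4
```

move_arm:
  moves:
    - [[-0.002,0,0,0,12],[-0.001,0.006,0,0,12],[0.0,0.013,0,0,12],[0.001,0.02,0,0,12],[0.001,0.02,0,0,12]]

```text
clock: 14.02
eef_pos: [0.5732, -0.237, 0.0839]
tool_rot: [0.767, 0.642, 0.0, 0.001]
ft_force: [-4.6, 0.9, 6.0]
grip_width: 0.0151
grasp_force: 58.8
```

move_arm:
  moves:
    - [[0,0.004,0,0,12],[0,0.008,0,0,12],[0,0.01,0,0,12],[0,0.01,0,0,12]]

```text
clock: 14.52
eef_pos: [0.5739, -0.2313, 0.0838]
tool_rot: [0.768, 0.641, -0.001, 0.004]
ft_force: [-1.6, -8.6, 3.7]
grip_width: 0.015
grasp_force: 58.6
```

That's the stop: 25.8 mm of travel with 8.6 N of resistance. I'll relax, release, rise and look.

move_arm:
  moves:
    - [[0,0,0,0,12],[0,0,0,0,12],[0,-0.003,0,0,12],[0,-0.003,0,0,40],[0,-0.003,0,0,60]]

```text
clock: 15.15
eef_pos: [0.573, -0.23, 0.0819]
tool_rot: [0.767, 0.642, 0.0, -0.0]
ft_force: [0.2, -0.0, -0.0]
grip_width: 0.0501
grasp_force: 0.0
```

move_arm:
  moves:
    - [[0,-0.003,0.03,0,80],[0,-0.003,0.08,0,100],[0,-0.003,0.13,0,100],[0,-0.04,0.13,0,100],[0,-0.04,0.13,0,100]]

```text
clock: 15.78
eef_pos: [0.5731, -0.2722, 0.2125]
tool_rot: [0.768, 0.641, 0.0, 0.001]
ft_force: [0.2, -0.1, -0.4]
grip_width: 0.0855
grasp_force: 0.0
```

Run:
```python
from h import *
o=monitor.get_obs();print(o["clock"],o["eef_pos"],R.from_quat(o["tool_rot"]).as_matrix()[:,1])
c=cam("wrist");u,v=proj(c,(.5615,-.3035,.14))[0].astype(int);print(u,v)
save(c,"w5.png",(u-75,v-100,u+75,v+50),4)
```

```text
15.775 [ 0.57313317 -0.27218304  0.21250549] [ 0.98390338 -0.17869503  0.00148904]
308 295
```

View pics/w5.png

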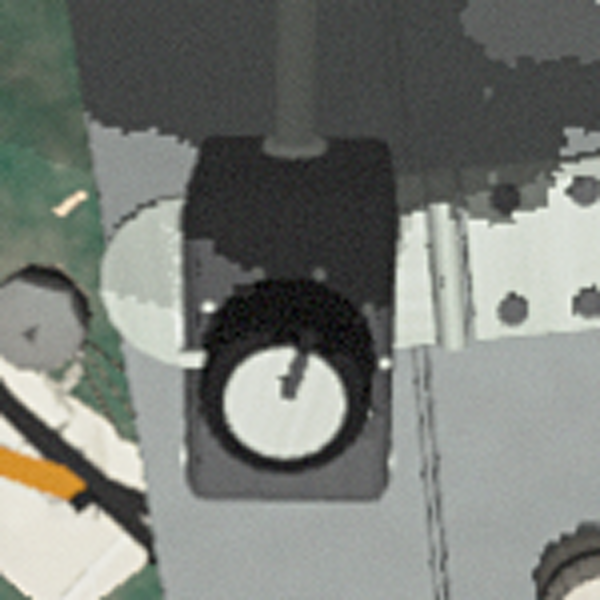

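The shackle is well out: a long bare rod shows at (295,70), and the pointer is still at notch 3. The block spans (190..395, 140..497) and is aligned with the tool. I'll find its centre.

Run:
```python
from h import *
c=cam("wrist");f=lambda p,z:plane(c,np.array(p)/4+[233,195],z).round(4)
p=f([(198,142),(392,142),(188,496),(388,496)],.122);print(p,p.mean(0),"dial",f([(286,404)],.14),"knob? rod",f([(296,20),(296,140)],.095))
```

```text
[[ 0.55   -0.257   0.122 ]
 [ 0.5839 -0.2632  0.122 ]
 [ 0.5333 -0.3262  0.122 ]
 [ 0.5714 -0.333   0.122 ]] [ 0.55965 -0.29485  0.122  ] dial [[ 0.558  -0.3016  0.14  ]] knob? rod [[ 0.5696 -0.2433  0.095 ]
 [ 0.5651 -0.2669  0.095 ]]
```

move_arm:
  moves:
    - [[-0.0135,-0.026,-0.02,0,100],[-0.0135,-0.026,-0.06,0,100],[-0.0135,-0.026,-0.1,0,100],[-0.0135,-0.026,-0.125,0,100],[-0.0135,-0.026,-0.125,0,100]]

```text
clock: 16.5
eef_pos: [0.5571, -0.2943, 0.0839]
tool_rot: [0.767, 0.642, -0.001, -0.004]
ft_force: [-0.4, 1.3, -0.8]
grip_width: 0.0854
grasp_force: 0.0
```

move_arm:
  moves:
    - [[0,0,0,0,35],[0,0,0,0,35],[0,0,0,0,35],[0,0,0,0,35]]

```text
clock: 17.0
eef_pos: [0.5603, -0.297, 0.0892]
tool_rot: [0.767, 0.642, 0.001, 0.001]
ft_force: [-0.0, 1.0, 6.0]
grip_width: 0.0391
grasp_force: 62.1
```

Gripped at 39 mm. I'll lift it straight up in small steps first.

move_arm:
  moves:
    - [[0,0,0.005,0,35],[0,0,0.01,0,35],[0,0,0.018,0,35],[0,0,0.026,0,35],[0,0,0.034,0,35]]

```text
clock: 17.62
eef_pos: [0.5594, -0.2964, 0.1219]
tool_rot: [0.767, 0.642, 0.0, -0.0]
ft_force: [0.1, -0.0, -4.3]
grip_width: 0.0392
grasp_force: 61.0
```

move_arm:
  moves:
    - [[0,0,0.02,0,35],[0,0,0.04,0,35],[0,0,0.063,0,35],[0,0,0.063,0,35],[0,0,0.063,0,35]]

```text
clock: 18.25
eef_pos: [0.5589, -0.2963, 0.1836]
tool_rot: [0.767, 0.642, -0.0, -0.0]
ft_force: [0.1, 0.3, -4.3]
grip_width: 0.0396
grasp_force: 61.3
```

Run:
```python
from h import *
o=monitor.get_obs();print(o["clock"],o["eef_pos"],o["ft_force"],o["grip_width"],o["grasp_force"])
c=cam("scene");save(c,"s6.png",(200,120,400,280),3)
```

```text
18.25 [ 0.55893719 -0.29630155  0.18357573] [ 0.08751286  0.31750841 -4.34619321] 0.03962574731716095 61.27659626305103
```

View pics/s6.png

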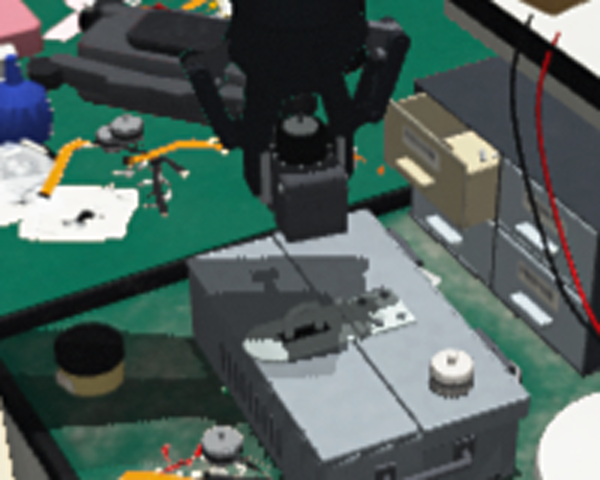

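The padlock is held upright well above the safe at (305,190) with its weight on the wrist (4.3 N). The staple is free, and the jar (90,360) and motor (450,370) are standing. Handing in.

```bash
python3 -c "
from workcell import job
print(job.job_done())"
```

```text
the job is handed in; nothing more can be done
None
```

I handed the job in at 18 s: the padlock is open and held upright about 10 cm above the safe, and the flux jar stands upright on the bench; the hand-in call returned no verdict.

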